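# Find the brake gap with a step gauge

### The job

Find the gap between the track rail and the red sprung brake shoe with the four-leaf step gauge: keeping the leaves flat against the rail, slide the thinnest leaf fully home in the gap, where it is loose, then try thicker leaves in turn until you feel the first one bind, gripped between shoe and rail. Push gently and never force it, and leave that leaf fully home with the bar resting on the rail and let go. Do not disturb the ear defenders, the cardboard box or the screwdriver.

Things in the scene. Friction and masses are not known exactly. Their poses are not given: they have to be found in the camera images.
- track: Bench-mounted track: upright aluminium rail 12 mm thick, 300 mm long (its y), top at z=110 mm, on a fixed grey base 130 x 320 x 8 mm. Origin at table level under the middle of the rail's flat gauging face; z up; x is that face's normal (rail from x=-12 to 0 mm, brake shoe on the +x side).
- shoe_mouth (a point): Point on the rail's gauging face at rail-top height (z=110 mm), centred on the shoe along y. Axes as the track's.
- caliper: Brake caliper, fixed beside the rail; origin and axes coincide with the track's. Carries the red shoe with black pad: 32 mm wide (y, centred), about 33 mm long (x), z 45 to 85 mm. Behind and below it dark and grey brackets, to x=102 mm, z under 70 mm..
- shoe_level (a point): Point on the rail face at the height of the shoe's top (z=85 mm). Gap from face to pad at rest: unknown, 5 to 11 mm, open above and at both ends. The pad's top 15 mm slopes 15 deg from vertical as a lead-in (4 mm wider at the top). A leaf thicker than the gap pushes the shoe back to +x: spring 3.5 N at first, +1 N per mm, hard stop at 2.9 mm; a leaf thicker still jams in the lead-in.
- stand: Black plastic stand fixed to the bench: foot 90 x 170 x 6 mm and two upright walls 150 mm long (its y), 10 mm thick, 18 mm apart, tops at z=75 mm; the gauge's bar rests across the wall tops, its leaves hang between (leaf ends 15 mm above the table). Origin under its centre at table level.
- gauge: Step gauge, 0.29 to 0.45 kg. Aluminium bar 134 mm long (y), x -20 to +12 mm, z 60 to 72 mm; below it four straight square-ended steel leaves, z 0 to 60 mm, 16 mm wide in y, each from x=0 (flat side, goes against the rail) to +x by its thickness. Origin at leaf-end level; z up. Used with its x and y along the track's: neighbouring leaves then pass either side of the shoe.
- gauge_handle (a point): Middle of the gauge's black handle block, at gauge x=-4, y=0, z=97 mm; block 24 mm (x) by 34 mm (y) by 46 mm tall (gauge z 72 to 118 mm), standing on the bar.
- leaf1_tip (a point): Lower end of the 4 mm thick leaf (yellow strip on the bar above it), at gauge x=0 (rail side), y=-51 mm, z=0. Home when the bar rests on the rail top: then 60 mm below the rail top.
- leaf2_tip (a point): Lower end of the 6.5 mm thick leaf (green strip on the bar above it), at gauge x=0 (rail side), y=-17 mm, z=0. Home when the bar rests on the rail top: then 60 mm below the rail top.
- leaf3_tip (a point): Lower end of the 9 mm thick leaf (blue strip on the bar above it), at gauge x=0 (rail side), y=17 mm, z=0. Home when the bar rests on the rail top: then 60 mm below the rail top.
- leaf4_tip (a point): Lower end of the 11.5 mm thick leaf (red strip on the bar above it), at gauge x=0 (rail side), y=51 mm, z=0. Home when the bar rests on the rail top: then 60 mm below the rail top.
- ear_defenders: Yellow ear defenders, two cups 72 mm in diameter and a black headband, about 150 x 190 mm, 75 mm high. Bystander. Origin on the table, midway between the cups.
- card_box: Small cardboard box 55 x 75 x 45 mm. Bystander. Origin under its centre.
- driver: Screwdriver lying on the bench, about 200 mm. Bystander.
Things that resemble listed ones, but are neither listed nor needed, are in the scene too. Of the things that look like the gauge, the larger one is meant.

How it is judged:
On the way:
1. the thinnest leaf is fully home in the gap (y of leaf1_tip in the frame of shoe_mouth between -0.008 and 0.008 m and x of leaf1_tip in the frame of shoe_mouth between -0.004 and 0.009 m and z of leaf1_tip in the frame of shoe_mouth below -0.0565 m), for 0.2 s.
At the end, for the whole second after the job is handed in: A leaf thicker than the thinnest is fully home (end 56.5 mm or more below the rail top, within 8 mm of the shoe's middle along the rail, flat side -4 to +9 mm from the rail face) and gripped by the shoe with over 1 N; gauge within 0.08 rad of upright, at rest, released (((y of leaf2_tip in the frame of shoe_mouth between -0.008 and 0.008 m and x of leaf2_tip in the frame of shoe_mouth between -0.004 and 0.009 m and z of leaf2_tip in the frame of shoe_mouth below -0.0565 m) or (y of leaf3_tip in the frame of shoe_mouth between -0.008 and 0.008 m and x of leaf3_tip in the frame of shoe_mouth between -0.004 and 0.009 m and z of leaf3_tip in the frame of shoe_mouth below -0.0565 m) or (y of leaf4_tip in the frame of shoe_mouth between -0.008 and 0.008 m and x of leaf4_tip in the frame of shoe_mouth between -0.004 and 0.009 m and z of leaf4_tip in the frame of shoe_mouth below -0.0565 m)) and contact force between gauge and caliper above 1 N and linear speed of gauge below 0.01 m/s and angle between gauge's own z axis and vertical below 0.08 rad); the robot touches nothing.
It fails at once if the gauge is forced: more than 45 N on the track (contact force between gauge and track above 45 N).
It fails at once if the gauge is forced: more than 25 N on the caliper (contact force between gauge and caliper above 25 N).
It fails at once if ear_defenders moved more than 30 mm (distance of ear_defenders from where it was at the start of the episode above 0.03 m).
It fails at once if card_box moved more than 30 mm (distance of card_box from where it was at the start of the episode above 0.03 m).
It fails at once if driver moved more than 30 mm (distance of driver from where it was at the start of the episode above 0.03 m).
It also fails if it takes over 67 s, if anything falls off the work surface, if the arm or the gripper's body presses on something with over 40 N, if the wrist force passes 120 N, or if a joint passes its speed limit or range.

### The arm

A 7-joint arm with a two-finger parallel gripper is mounted at the origin on the work surface. World frame = base frame: x ahead of the robot, y to its left, z up, the work surface at z = 0. Lengths are in m, angles in rad, forces in N, time in s.
With the tool pointing down it reaches from about 0.425 to 0.875 m from the base axis. Payload 4.7 kg.
Tool frame: the origin (TCP) lies midway between the tips of the shut fingers; the grasp point (between the pads) lies 19 mm behind it; z points along the fingers, y is the direction in which the jaws open and shut (so a half turn about z gives the same grasp; the last joint's range is limited). The gripper opens to 87 mm and grips with 3 to 60 N. Pads are 19 mm wide; open, the fingers measure 117 mm over their backs; the gripper's body (75 mm by 190 mm) begins 51 mm behind the grasp point.
Start: joints at [1.317, 0.321, -0.07, 1.45, 0.023, 1.371, -0.057], TCP at [0.172, -0.627, 0.186] pointing down, gripper open.
Joint ranges: [-2.86, 2.86], [-0.3, 2.09], [-1.38, 1.24], [0.06, 2.45], [-1.56, 4.7], [0.09, 2.05], [-2.69, 2.69]. Speed limits (rad/s): [2.57, 2.57, 3.14, 3.14, 3.14, 3.14, 3.14].

### API

Orientations are given as a rotation vector (axis times angle).
In Python, from bench import get_state, eyes, job gives the robot as it stands. The module is installed in compiled form; this text tells all that it offers.
- The arm moves only by the shell command python3 -m jog 'ROWS' [FORCE]. ROWS is JSON, a list that holds one entry, the list of rows, each a list of 5 numbers: the opening, from 0 (shut) to 1 (fully open), then the shift along the tool's x, y, z in units of 40 mm (1.0 is 40 mm), then the turn about the tool's z in units of 5 degrees (1.0 is 5 degrees). In form: [[[jaw, dx, dy, dz, turn], ...]]. A call has 1 to 10 rows; each row shifts and turns the commanded pose from where the row before left it, along the tool's axes as they then stand; what a row does not reach is not made up. A row lasts 1/8 s, in which the tool goes at most 62.5 mm and 10.7 degrees, less where a joint would pass 70% of its speed; a pose out of reach is approached as far as the arm can. A call is refused whole if a number of a shift passes 1 or a number of a turn 1, either way. A call with a gripper value outside its range is refused whole. The fingers move at their own pace and stop on an object; FORCE is the grip in N (left out, the last holds). Time passes only in rows, so rows that do not move let the fingers close. It gives the time, the measured TCP pose, the force and the opening at its end, in the units of the state.
- get_state(): the state, without advancing time (a new reading comes with each control period).
- eyes.get_image(name): name is "scene" or "top" or "wrist"; returns (picture, depth): 384x512x3 uint8, red, green, blue; 384x512 float32, m along the optical axis (not along the pixel's ray), 0 where there is no reading.
- eyes.camera_params(name): a dict with "camera_matrix" (3x3 intrinsics, pixels), "pose" (4x4, takes a point from camera to world coordinates); the wrist camera has in their place "mount" (4x4, takes a point from camera to tool coordinates, whose origin is the TCP and whose axes are the flange's). Camera axes: x right, y down, z forward; pixel columns grow to the right and rows downward; lengths in m; the calibration is good to about 2 mm. The wrist camera is an equidistant fisheye: a pixel r from the principal point sees the ray r / f radians off the axis. A picture is of the moment at which its call begins: read the wrist's pose just before it. camera_params takes no time and is no camera call.
- job.close_job(): hands the job in, once; it reports no verdict.
The state is a dict: "time": time; "joint_positions": joint angles; "qd": joint speeds; "joint_torque": joint torques, N m; "position": TCP position; "tool_rot": TCP orientation; "ft_force": force on the tool from outside, world axes, zero at the start; "torque": the same for the moment, N m; "grip_width": opening from 0.0 (shut) to 1.0 (fully open).
Only numpy, scipy, OpenCV 4.12 (cv2) and the standard library are available. Lean on these libraries where they do the work, as an engineer would, in place of code of your own. Each camera call takes 0.05 s, during which the arm holds its last target. There are 200 camera calls.

## Working session

There is one attempt and no reset: what is moved stays moved. The work goes in short steps, Python scripts to look and compute and a shell command to move; the robot and the scene stay as the last step left them, time stands still between calls to the robot, and variables do not carry over. Pictures are saved under pics/ and viewed, about 8 in all and at most 12, crops included, and the job is handed in when it is done.

```bash
mkdir -p pics; python3 - <<'E'
from bench import get_state, eyes
import cv2,numpy as np
s=get_state();print(s['time'],s['position'],s['tool_rot'],s['grip_width'])
for n in ('scene','top','wrist'):
    p,d=eyes.get_image(n);np.savez(f'{n}0.npz',p=p,d=d)
    cv2.imwrite(f'pics/{n}0.png',cv2.resize(p[:,:,::-1],(768,576)))
    c=eyes.camera_params(n);print(n,{k:np.round(v,4).tolist() if not isinstance(v,str) else v for k,v in c.items()})
E
```

```text
0.0 [ 0.17174795 -0.62624917  0.18505867] [-3.11159336e+00 -4.19147472e-01  5.83112215e-04] 0.9991631225848887
scene {'camera_matrix': [[351.8146, 0.0, 251.571], [0.0, 351.8146, 198.9593], [0.0, 0.0, 1.0]], 'pose': [[0.7754, 0.5478, -0.3141, 0.8505], [0.6315, -0.6692, 0.3917, -0.3349], [0.0044, -0.502, -0.8648, 0.9819], [0.0, 0.0, 0.0, 1.0]]}
top {'camera_matrix': [[401.6876, 0.0, 253.1828], [0.0, 401.6876, 189.3875], [0.0, 0.0, 1.0]], 'pose': [[-0.0214, -0.9906, 0.1354, 0.3873], [-0.9998, 0.0219, 0.0019, 0.0662], [-0.0048, -0.1353, -0.9908, 1.099], [0.0, 0.0, 0.0, 1.0]]}
wrist {'camera_matrix': [[297.3186, 0.0, 255.9913], [0.0, 297.3186, 190.9166], [0.0, 0.0, 1.0]], 'mount': [[-0.0005, -0.9559, -0.2937, 0.082], [1.0, -0.0003, -0.0006, -0.0011], [0.0005, -0.2937, 0.9559, -0.2], [0.0, 0.0, 0.0, 1.0]]}
```

View pics/scene0.png

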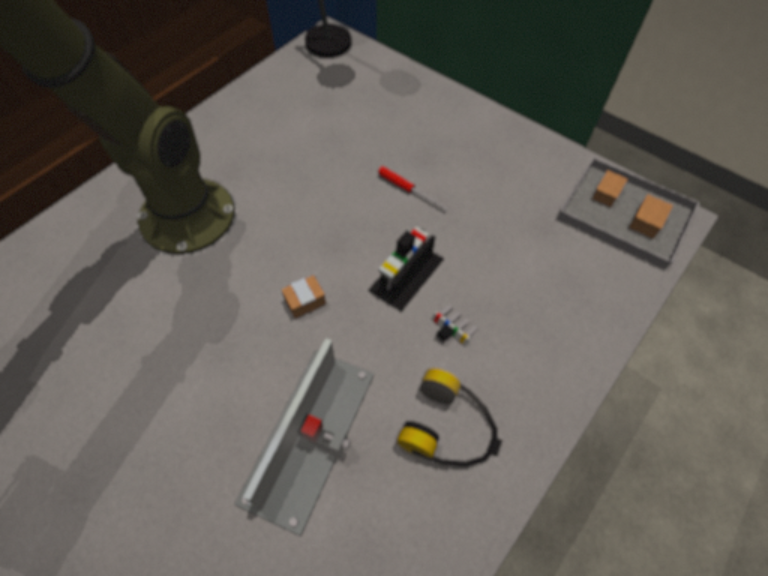

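View pics/top0.png

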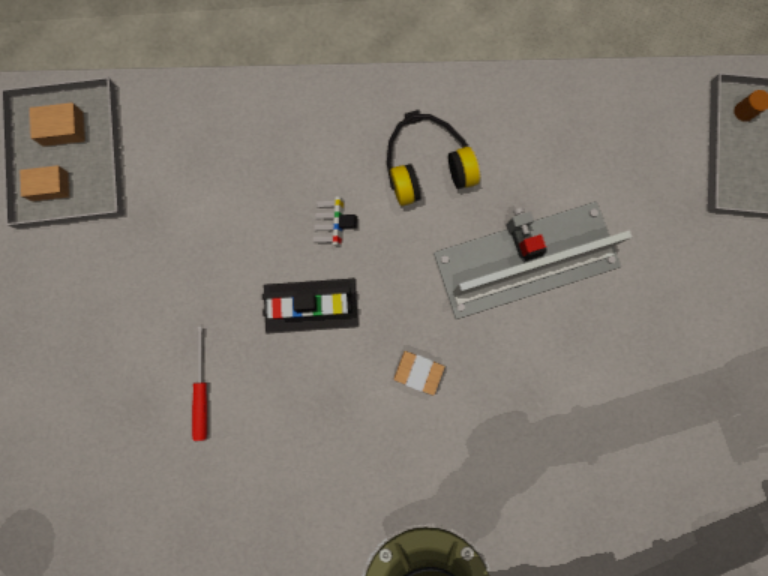

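```bash
cat > h.py <<'E'
import numpy as np,cv2
from bench import eyes,get_state
def cloud(n,p,d):
    c=eyes.camera_params(n);K,T=c['camera_matrix'],c['pose']
    v,u=np.mgrid[:384,:512];x=np.stack([(u-K[0,2])/K[0,0]*d,(v-K[1,2])/K[1,1]*d,d],-1)
    return x@T[:3,:3].T+T[:3,3]
def rect(P):
    r=cv2.minAreaRect((P[:,:2]*1000).astype(np.float32));return np.round(np.ravel(r[0]),1),np.round(r[1],1),round(r[2],2)
E
python3 - <<'E'
from h import *
for n in('top','scene'):
    f=np.load(n+'0.npz');p,d=f['p'].astype(int),f['d'];W=cloud(n,p,d)
    x,y,z=W[...,0],W[...,1],W[...,2];ok=d>0
    R,G,B=p[...,0],p[...,1],p[...,2]
    print(n,'table z',np.median(z[ok&(abs(x-.5)<.03)&(abs(y-.1)<.3)]))
    reg=ok&(x>.4)&(x<.8)&(y>-.45)&(y<0)
    m=reg&(z>.095)&(z<.125);P=W[m];print('rail',m.sum(),rect(P),P[:,2].mean(),np.median(P[:,2]))
    c=P[:,:2].mean(0);u=np.linalg.svd(P[:,:2]-c)[2][0];print(' pca',c,np.degrees(np.arctan2(u[1],u[0])),'len',np.ptp((P[:,:2]-c)@u),'wid',np.percentile((P[:,:2]-c)@[-u[1],u[0]],[2,50,98]))
    m=reg&(R>120)&(G<60)&(B<60)&(z>.03)&(z<.1);P=W[m];print('shoe',m.sum(),P.mean(0) if len(P) else 0,rect(P[P[:,2]>.078]))
    reg=ok&(x>.4)&(x<.65)&(y>.1)&(y<.35)
    for a,b in((.08,.094),(.124,.142)):
        m=reg&(z>a)&(z<b);P=W[m];print('gauge',m.sum(),P.mean(0),rect(P))
    for nm,m in(('red',(R>120)&(G<60)&(B<60)),('yel',(R>120)&(G>100)&(B<60))):
        m=m&reg&(z>.07)&(z<.1);print(nm,m.sum(),W[m].mean(0))
E
```

```text
top table z 0.0037922584210490218
rail 637 (array([ 557. , -208.6]), array([ 12.6, 300.5]), 16.32) 0.1096266572609376 0.11021771318139006
 pca [ 0.55586319 -0.2067863 ] 106.28853089864334 len 0.3005238814255543 wid [-6.24190778e-03  9.44276384e-05  5.57388454e-03]
shoe 106 [ 0.59146884 -0.19753939  0.08481844] (array([ 591.3, -197.9]), array([22.4, 30.4]), 17.81)
gauge 537 [0.49042411 0.19052831 0.08784184] (array([496.9, 192.4]), array([ 44.3, 134.3]), 2.86)
gauge 151 [0.49382582 0.19168782 0.13353054] (array([493.9, 192.3]), array([24.2, 34.5]), 0.33)
red 66 [0.48923271 0.24377082 0.0881417 ]
yel 71 [0.4944478  0.14163561 0.08826433]
scene table z 0.004817334345147917
rail 744 (array([ 559.9, -206.8]), array([ 13.3, 299.5]), 16.21) 0.10899446271227839 0.11042052127069973
 pca [ 0.56442863 -0.21788666] -73.67947309401463 len 0.2995277811839923 wid [-0.00733065  0.00050648  0.00501196]
shoe 97 [ 0.59465365 -0.19720665  0.08603878] (array([ 594.5, -197.3]), array([22.5, 29.5]), 15.02)
gauge 298 [0.49818    0.18431043 0.08780648] (array([495.4, 194.7]), array([ 40.1, 137.2]), 0.31)
gauge 97 [0.49768227 0.19214846 0.13295954] (array([497. , 193.9]), array([24.5, 36.3]), 3.28)
red 21 [0.49519876 0.24439512 0.08758883]
yel 26 [0.50076974 0.14183296 0.08879986]
```

```bash
python3 -m jog '[[[1,0.5,0,-0.4,0.82],[1,1,0,-0.4,0.82],[1,1,0,-0.4,0.82],[1,1,-1,0,0],[1,1,-1,0,0],[1,1,-1,0,0],[1,1,-1,0,0],[1,0.8,-1,0,0],[1,0.5,-1,0,0],[1,0.3,-1,0,0]]]'; python3 -m jog '[[[1,0.2,-1,0,0],[1,0.2,-1,0,0],[1,0.2,-1,0,0],[1,0.2,-1,0,0],[1,0.2,-1,0,0],[1,0,-1,0,0],[1,0,-1,0,0],[1,0,-1,0,0],[1,0,-1,0,0],[1,0,-1,0,0]]]'
cat >> h.py <<'E'
from scipy.spatial.transform import Rotation as Rn
def pose():
    s=get_state();return np.array(s['position']),Rn.from_rotvec(s['tool_rot']).as_matrix(),s
def rows(target,yaw):
    "shift in units in tool axes (after the turn), turn units"
    p,R,s=pose();y=np.degrees(np.arctan2(R[1,0],R[0,0]));t=(y-yaw)/5
    R2=R@Rn.from_euler('z',y-yaw,degrees=True).as_matrix()
    print('t',round(s['time'],2),'p',p.round(4),'yaw',round(y,2),'z axis',R[:,2].round(4),'F',np.round(s['ft_force'],1),'M',np.round(s['torque'],2),'w',round(s['grip_width']*87,1))
    print('units',(R2.T@(np.array(target)-p)/.04).round(3),'turn',round(t,3))
def fish(u,v,R,p):
    "world ray of wrist pixel"
    c=eyes.camera_params('wrist');K,M=c['camera_matrix'],c['mount'];a=np.array([u-K[0,2],v-K[1,2]]);r=np.hypot(*a);th=r/K[0,0]
    ray=np.r_[a/r*np.sin(th),np.cos(th)]
    return R@M[:3,3]+p,R@M[:3,:3]@ray
E
python3 -c "
from h import *
rows([.4955,.193,.22],3)"
```

```text
time: 1.4
position: [0.4798, -0.3152, 0.2337]
tool_rot: [-3.14, -0.086, 0.001]
ft_force: [-0.3, -1.1, 0.5]
grip_width: 0.999
time: 2.65
position: [0.4973, 0.0855, 0.234]
tool_rot: [3.14, 0.083, -0.0]
ft_force: [-0.4, -0.1, -0.0]
grip_width: 1.0
t 2.65 p [0.4973 0.0855 0.234 ] yaw 3.04 z axis [-1.e-04 -4.e-04 -1.e+00] F [-0.4 -0.1 -0. ] M [0.07 0.   0.01] w 87.0
units [ 0.096 -2.687  0.348] turn 0.008
```

```bash
python3 -m jog '[[[1,0,-1,0,0],[1,0.1,-1,0.3,0],[1,0,-0.7,0,0],[1,0,0,0,0],[1,0,0,0,0]]]' >/dev/null; python3 - <<'E'
from h import *
rows([.4955,.193,.22],3)
p,R,s=pose();im,d=eyes.get_image('wrist');np.savez('w1.npz',p=im,d=d,pos=p,R=R)
cv2.imwrite('pics/w1.png',cv2.resize(im[:,:,::-1],(768,576)))
E
```

```text
t 3.27 p [0.4961 0.1912 0.2219] yaw 2.99 z axis [-3.e-04 -9.e-04 -1.e+00] F [-0.3  0.1 -1.1] M [-0.01  0.01  0.04] w 87.0
units [-0.013 -0.045  0.048] turn -0.001
```

View pics/w1.png

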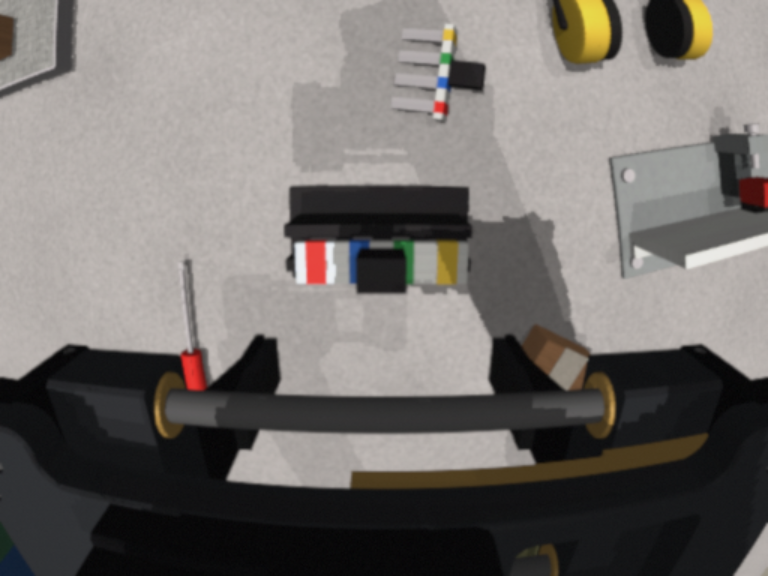

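The wrist view shows the gauge on its stand: handle block at about (382,270) of the 768-wide picture, red strip left (+y), yellow right. The jaws straddle it symmetrically, and the track's red shoe is at (755,193).

```bash
cat >> h.py <<'E'
def wcloud(d,R,p):
    c=eyes.camera_params('wrist');K,M=c['camera_matrix'],c['mount']
    v,u=np.mgrid[:384,:512];a=np.stack([u-K[0,2],v-K[1,2]],-1);r=np.hypot(a[...,0],a[...,1])+1e-9;th=r/K[0,0]
    x=np.concatenate([a/r[...,None]*np.tan(th)[...,None],np.ones(r.shape+(1,))],-1)*d[...,None]
    return (x@M[:3,:3].T+M[:3,3])@R.T+p
E
python3 - <<'E'
from h import *
f=np.load('w1.npz');W=wcloud(f['d'],f['R'],f['pos']);p=f['p'].astype(int)
x,y,z=np.moveaxis(W,-1,0);reg=(f['d']>0)&(x>.44)&(x<.55)&(y>.1)&(y<.28)
for a,b in((.08,.094),(.124,.142)):
    P=W[reg&(z>a)&(z<b)];print(len(P),P.mean(0).round(4),rect(P))
R,G,B=np.moveaxis(p,-1,0)
for nm,m in(('red',(R>120)&(G<70)&(B<70)),('yel',(R>100)&(G>80)&(B<60))):
    m=m&reg&(z>.075)&(z<.1);print(nm,m.sum(),W[m].mean(0).round(4))
reg=(f['d']>0)&(y<-.0)&(z>.1)&(z<.12);P=W[reg];print('rail',len(P),rect(P),np.median(P[:,2]))
E
```

```text
2443 [0.496  0.195  0.0884] (array([494.4, 195. ]), array([ 32.2, 134.9]), 2.71)
803 [0.4982 0.1948 0.1338] (array([497.2, 194.8]), array([24.1, 32.8]), 2.52)
red 224 [0.4924 0.2461 0.0887]
yel 319 [0.498  0.1436 0.0887]
rail 689 (array([ 534. , -119.5]), array([ 13.8, 122.4]), 16.23) 0.11090810866712816
```

```bash
python3 -m jog '[[[1,0,-0.06,0.8,0],[1,0,0,0.8,0],[1,0,0,0.8,0],[1,0,0,0.5,0.05],[1,0,0,0.2,0],[1,0,0,0,0]]]' 40; python3 -c "
from h import *
rows([.496,.194,.097],2.8)"
```

```text
time: 4.08
position: [0.496, 0.1939, 0.0981]
tool_rot: [3.14, 0.075, -0.001]
ft_force: [-0.1, 0.4, -0.2]
grip_width: 0.997
t 4.08 p [0.496  0.1939 0.0981] yaw 2.72 z axis [-3.e-04 -4.e-04 -1.e+00] F [-0.1  0.4 -0.2] M [-0.03 -0.    0.02] w 86.8
units [-0.    -0.003  0.028] turn -0.016
```

```bash
python3 -m jog '[[[0.3,0,0,0,0],[0.3,0,0,0,0],[0.3,0,0,0,0],[0.3,0,0,0,0],[0.3,0,0,0,0],[0.3,0,0,0,0]]]' 40;python3 -m jog '[[[0.3,0,0,0,0],[0.3,0,0,-0.2,0],[0.3,0,0,-0.5,0],[0.3,0,0,-0.8,0],[0.3,0,0,-0.8,0],[0.3,0,0,-0.5,0],[0.3,0,0,0,0],[0.3,0,0,0,0]]]'; python3 -c "
from h import *
rows([.496,.194,.2],2.8)"
```

```text
time: 4.82
position: [0.4958, 0.1947, 0.0981]
tool_rot: [3.141, 0.077, -0.0]
ft_force: [-0.4, 0.1, -0.1]
grip_width: 0.399
time: 5.82
position: [0.4954, 0.1945, 0.2094]
tool_rot: [3.14, 0.077, -0.002]
ft_force: [0.2, 0.6, -0.1]
grip_width: 0.306
t 5.83 p [0.4954 0.1945 0.2094] yaw 2.8 z axis [-9.e-04 -5.e-04 -1.e+00] F [ 0.2  0.6 -0.1] M [0.02 0.06 0.  ] w 26.6
units [0.015 0.013 0.235] turn -0.001
```

```bash
python3 - <<'E'
from h import *
p,R,s=pose();im,d=eyes.get_image('wrist');np.savez('w2.npz',p=im,d=d,pos=p,R=R)
cv2.imwrite('pics/w2.png',cv2.resize(im[:,:,::-1],(768,576)))
W=wcloud(d,R,p);x,y,z=np.moveaxis(W,-1,0);reg=(d>0)&(x>.4)&(x<.56)&(y>.1)&(y<.28)
for a,b in((.08,.094),(.124,.142)):
    P=W[reg&(z>a)&(z<b)];print(len(P),P.mean(0).round(4) if len(P) else 0,rect(P) if len(P) else 0)
E
```

```text
2586 [0.496  0.1952 0.0885] (array([494.4, 194.7]), array([ 32.7, 134.8]), 2.71)
898 [0.4979 0.1949 0.1339] (array([497.2, 195. ]), array([24.3, 33.1]), 2.73)
```

View pics/w2.png

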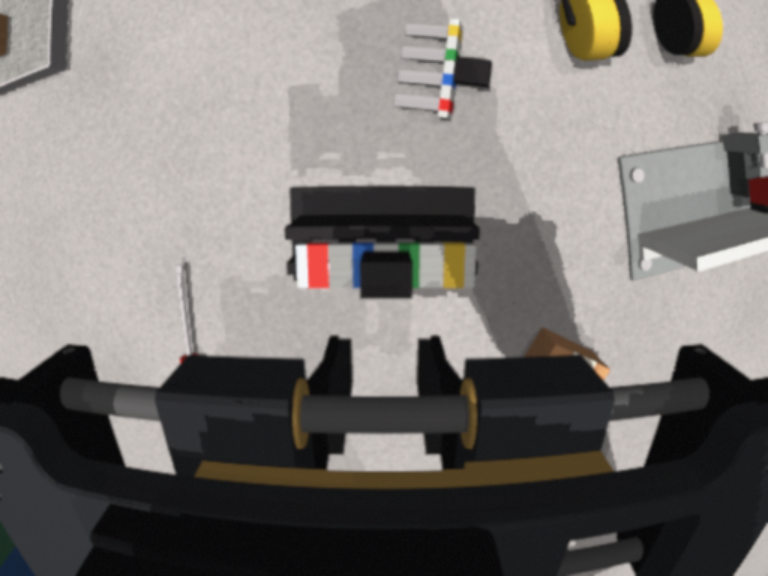

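The grasp missed. The fingers were still closing when I lifted, and the gauge sits undisturbed on the stand (handle at (386,274)). I'll retry with full closing time.

```bash
python3 -m jog '[[[0.7,0,0,0,0],[0.7,0,0,0,0],[0.7,0,0,0,0],[0.7,0,0,0,0],[0.7,0,0,0.5,0],[0.7,0,0,0.8,0],[0.7,0,0,0.8,0],[0.7,0.02,0,0.5,0],[0.7,0,0,0.2,0],[0.7,0,0,0,0]]]' 40;python3 -m jog '[[[0,0,0,0,0],[0,0,0,0,0],[0,0,0,0,0],[0,0,0,0,0],[0,0,0,0,0],[0,0,0,0,0],[0,0,0,0,0],[0,0,0,0,0]]]' 40; python3 -c "
from h import *
rows([.496,.194,.2],2.8)"
```

```text
time: 7.12
position: [0.4965, 0.1948, 0.0981]
tool_rot: [3.141, 0.077, -0.001]
ft_force: [-0.1, 0.7, 0.4]
grip_width: 0.698
time: 8.12
position: [0.4966, 0.1948, 0.0981]
tool_rot: [3.141, 0.077, -0.0]
ft_force: [0.6, 0.3, -0.4]
grip_width: 0.009
t 8.12 p [0.4966 0.1948 0.0981] yaw 2.8 z axis [-0.e+00 -1.e-04 -1.e+00] F [ 0.6  0.3 -0.4] M [0.06 0.   0.01] w 0.8
units [-0.016  0.019 -2.548] turn -0.001
```

```bash
python3 - <<'E'
from h import *
a,d0=eyes.get_image('scene');b,d=eyes.get_image('wrist');np.savez('s3.npz',p=a,d=d0)
cv2.imwrite('pics/c3.png',np.hstack([cv2.resize(a[90:290,140:340,::-1],(400,400)),cv2.resize(b[:,:,::-1],(400,300))[:300].copy() if 0 else cv2.copyMakeBorder(cv2.resize(b[:,:,::-1],(400,300)),0,100,0,0,0)]))
E
```

```text
(no output)
```

View pics/c3.png

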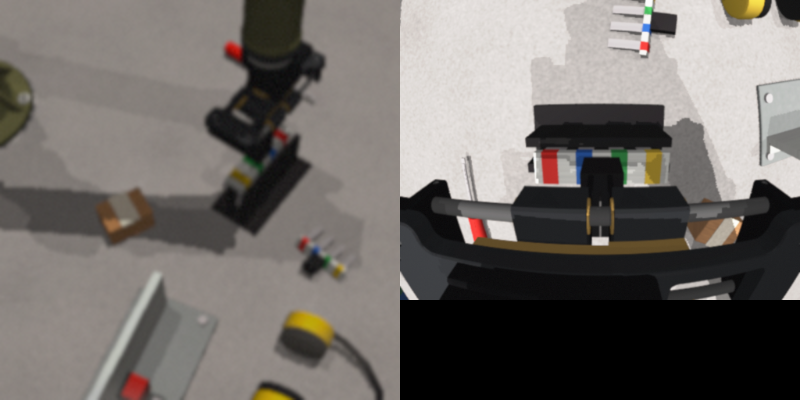

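```bash
python3 - <<'E'
from h import *
f=np.load('w2.npz');W=wcloud(f['d'],f['R'],f['pos']);T=(W-f['pos'])@f['R']
for (u,v) in ((340,345),(340,360),(340,380),(335,400),(430,345),(430,360),(435,380),(385,410),(386,274)):
    a,b=round(u/1.5),round(v/1.5);print(u,v,f['d'][b,a].round(4),(T[b,a]*1000).round(1))
E
```

```text
340 345 0.169 [ 10.7 -18.  -45.1]
340 360 0.1578 [ 10.1 -17.  -56.9]
340 380 0.1436 [ 10.4 -15.7 -71.7]
335 400 0.088 [  33.8  -11.4 -122.7]
430 345 0.1678 [ 11.1  16.3 -46.1]
430 360 0.1567 [ 10.6  15.2 -57.9]
435 380 0.1432 [ 10.5  15.3 -72.1]
385 410 0.0868 [  32.7   -1.1 -124.3]
386 274 0.2848 [ 5.3 -0.5 74.5]
```

```bash
python3 - <<'E'
from h import *
for n in('w1','w2'):
    f=np.load(n+'.npz');W=wcloud(f['d'],f['R'],f['pos']);T=(W-f['pos'])@f['R']*1000
    m=(f['d']>0)&(abs(T[...,0])<14)&(T[...,2]<30)&(abs(T[...,1])<60)
    P=T[m];print(n,len(P),'z max',np.percentile(P[:,2],[50,90,97,100]).round(1))
    Q=P[P[:,2]>-60];print('near tip x',np.percentile(Q[:,0],[3,50,97]).round(1),'y',np.unique(Q[:,1].round(0)))
E
```

```text
w1 4890 z max [-85.8 -48.1 -41.2 -37. ]
near tip x [-7.   9.8 12.2] y [-54. -53. -52. -51. -50. -49. -48. -47. -46. -45. -44.  42.  43.  44.
  45.  46.  47.  48.  49.  50.  51.]
w2 3214 z max [-78.4 -48.4 -41.6 -36.5]
near tip x [-5.6 10.4 12.2] y [-23. -22. -21. -20. -19. -18. -17. -16. -15. -14.  11.  12.  13.  14.
  15.  16.  17.  18.  19.  20.  21.]
```

The depth shows the real fingertips about 38 mm short of the reported TCP, contrary to the text. So the fingers shut just above the handle without touching it. I'll open and go about 38 mm lower.

```bash
python3 -m jog '[[[0.7,0,0,0,0],[0.7,0,0,0,0],[0.7,0,0,0,0],[0.7,0,0,0,0],[0.7,0,0,0,0],[0.7,0,0,0,0],[0.7,0,0,0.2,0],[0.7,0,0,0.2,0],[0.7,0,0,0.2,0],[0.7,0,0,0.1,0]]]' 40;python3 -m jog '[[[0.7,0,0,0.1,0],[0.7,0,0,0.05,0],[0.7,0,0,0,0]]]'; python3 -c "
from h import *
rows([.496,.194,.06],2.8)"
```

```text
time: 9.48
position: [0.4961, 0.1946, 0.0692]
tool_rot: [3.14, 0.077, -0.002]
ft_force: [0.7, -1.1, 0.8]
grip_width: 0.7
time: 9.85
position: [0.4966, 0.1948, 0.0641]
tool_rot: [3.141, 0.077, -0.0]
ft_force: [1.2, -1.1, -0.4]
grip_width: 0.697
t 9.85 p [0.4966 0.1948 0.0641] yaw 2.8 z axis [-1.e-04 -1.e-04 -1.e+00] F [ 1.2 -1.1 -0.4] M [-0. -0.  0.] w 60.6
units [-0.016  0.018  0.102] turn -0.001
```

```bash
python3 -m jog '[[[0.1,0,0,0.05,0],[0,0,0,0,0],[0,0,0,0,0],[0,0,0,0,0],[0,0,0,0,0],[0,0,0,0,0],[0,0,0,0,0],[0,0,0,0,0]]]' 45; python3 -c "
from h import *
rows([.496,.194,.06],2.8)"
```

```text
time: 10.85
position: [0.4967, 0.1944, 0.0622]
tool_rot: [3.14, 0.076, 0.0]
ft_force: [0.9, -1.5, 2.0]
grip_width: 0.385
t 10.85 p [0.4967 0.1944 0.0622] yaw 2.78 z axis [ 1.e-04 -5.e-04 -1.e+00] F [ 0.9 -1.5  2. ] M [-0.37 -0.01  0.03] w 33.5
units [-0.019  0.01   0.054] turn -0.003
```

```bash
python3 -m jog '[[[0,0,0,-0.2,0],[0,0,0,-0.5,0],[0,0,0,-0.8,0],[0,0,0,-0.8,0],[0,0,0,-0.6,0],[0,0,0.3,-0.2,0],[0,0.1,0.6,0,0],[0,0.2,0.9,0,0],[0,0.2,1,0,0],[0,0.2,1,0,0]]]' 45; python3 -m jog '[[[0,0.2,1,0,0],[0,0.1,1,0,0],[0,0,1,0,0],[0,0,0.9,0,0],[0,0,0.7,0,-0.5],[0,0,0.4,0,-0.8],[0,0,0,0,-0.8],[0,0,0,0,-0.6],[0,0,0,0,0],[0,0,0,0,0]]]'; python3 - <<'E'
from h import *
rows([.5514,-.1567,.185],16.3)
p,R,s=pose();im,d=eyes.get_image('wrist');np.savez('w4.npz',p=im,d=d,pos=p,R=R)
cv2.imwrite('pics/w4.png',cv2.resize(im[:,:,::-1],(768,576)))
E
```

```text
time: 12.1
position: [0.5311, 0.0422, 0.1848]
tool_rot: [3.141, 0.076, -0.004]
ft_force: [0.1, 0.2, -3.8]
grip_width: 0.382
time: 13.35
position: [0.5538, -0.155, 0.1854]
tool_rot: [-3.11, -0.443, 0.002]
ft_force: [0.4, 0.2, -3.8]
grip_width: 0.386
t 13.35 p [ 0.5538 -0.155   0.1854] yaw 16.23 z axis [-1.3e-03  3.0e-04 -1.0e+00] F [ 0.4  0.2 -3.8] M [-0.04 -0.01  0.01] w 33.6
units [-0.069  0.023  0.011] turn -0.014
```

View pics/w4.png

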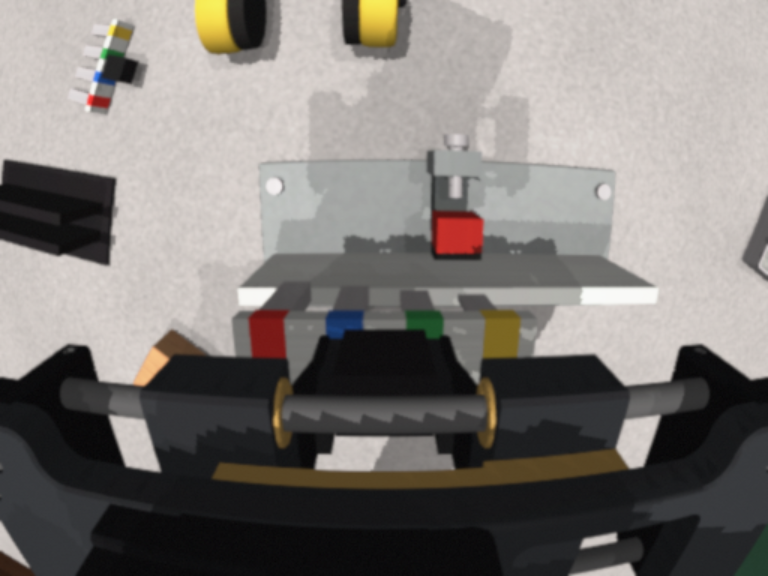

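The gauge is held squarely (red strip at (268,333), yellow at (501,333)). The rail's top edge is along row 295 and the red shoe is at (457,235).

```bash
python3 - <<'E'
from h import *
f=np.load('w4.npz');W=wcloud(f['d'],f['R'],f['pos']);p=f['p'].astype(int);T=(W-f['pos'])@f['R']*1000
R,G,B=np.moveaxis(p,-1,0);ok=f['d']>0;x,y,z=np.moveaxis(W,-1,0)
bar=ok&(T[...,2]<-10)&(T[...,2]>-40)&(abs(T[...,1])<80)&(T[...,0]>-30)&(T[...,0]<30)
for nm,m in(('red',(R>90)&(G<50)&(B<50)),('blu',(B>90)&(R<60)),('grn',(G>80)&(R<60)&(B<90)),('yel',(R>100)&(G>80)&(B<60))):
    m=m&bar;print(nm,m.sum(),T[m].mean(0).round(1),'x edge',np.percentile(T[m][:,0],[99,100]).round(1))
P=T[bar];r=rect(P/1000);print('bar rect in tool',r,np.median(P[:,2]))
P=W[ok&(z>.1)&(z<.12)&(x>.45)&(T[...,0]>8)];print('rail',len(P),rect(P),np.median(P[:,2]));print(' tool',rect((P-f['pos'])@f['R']))
m=ok&(R>90)&(G<60)&(B<60)&(z>.075)&(z<.095)&(T[...,0]>30);P=W[m];print('shoe',rect(P),P.mean(0),'tool',rect((P-f['pos'])@f['R']))
for v in range(160,240,4): print(v, T[v,305].round(1), p[v,305])
E
```

```text
red 682 [  7.1 -52.1 -25.2] x edge [14.6 14.9]
blu 216 [ 11.4 -19.4 -25.9] x edge [14.7 15. ]
grn 147 [ 11.2  17.1 -25.9] x edge [13.8 14.2]
yel 663 [  6.8  49.7 -25.5] x edge [14.5 14.8]
bar rect in tool (array([-0.5, -1.2]), array([ 31.4, 134.7]), 0.05) -25.84657129180726
rail 0 (array([0., 0.]), array([0., 0.]), 0.0) nan
 tool (array([0., 0.]), array([0., 0.]), 0.0)
shoe (array([ 601., -193.]), array([ 9.5, 30.6]), 16.09) [ 0.60127115 -0.19230868  0.08551415] tool (array([34.8, 49.7]), array([ 9.5, 30.6]), 0.14)
160 [23.4 49.4 99.4] [195  47  42]
164 [ 19.   49.7 100.2] [194  47  42]
168 [15.1 49.6 98.9] [155  40  37]
172 [ 10.5  50.  100.2] [42 41 41]
176 [ -3.   56.4 136.5] [100  99  97]
180 [ -3.1  53.5 118.6] [100  99  97]
184 [ -2.6  50.6 100.1] [100  99  97]
188 [-2.1 47.9 83.5] [97 97 95]
192 [-3.2 46.4 73.6] [139 138 135]
196 [ 2.  41.6 45.1] [128 126 124]
200 [-1.6 41.8 44.9] [133 131 129]
204 [-55.7  66.8 186.1] [126 125 122]
208 [ 13.4  31.5 -15.7] [104 102 100]
212 [ 14.2  30.  -25.1] [102 101  99]
216 [ 11.9  29.9 -26.1] [120 119 117]
220 [  8.8  30.2 -25.3] [141 141 136]
224 [  5.9  30.4 -25.1] [116 116 113]
228 [  2.9  30.7 -24.8] [121 121 117]
232 [  0.7  30.6 -26.3] [120 119 116]
236 [ -2.6  30.9 -25.3] [131 131 127]
  return _methods._mean(a, axis=axis, dtype=dtype,
  ret = ret.dtype.type(ret / rcount)
```

```bash
python3 -m jog '[[[0,0,0,0.3,0],[0,0,0,0.4,0],[0,0,0,0.3,0],[0,0,0,0.1,0],[0,-0.05,0,0,0],[0,-0.05,0,0,0],[0,0,0,0,0]]]';  python3 - <<'E'
from h import *
rows([.5514,-.1567,.142],16.3); p,R,s=pose();print('F tool',R.T@s['ft_force'])
E
```

```text
time: 14.28
position: [0.5519, -0.1555, 0.1429]
tool_rot: [3.109, 0.446, 0.005]
ft_force: [2.9, 1.2, -5.5]
grip_width: 0.392
t 14.28 p [ 0.5519 -0.1555  0.1429] yaw 16.31 z axis [ 3.1e-03  1.0e-04 -1.0e+00] F [ 2.9  1.2 -5.5] M [ 0.31 -0.95 -0.03] w 34.1
units [-0.021  0.024  0.022] turn 0.002
F tool [ 3.09487595 -0.36561456  5.50548212]
```

```bash
python3 - <<'E'
from h import *
p,R,s=pose();a,d0=eyes.get_image('scene');b,d=eyes.get_image('wrist');np.savez('w5.npz',p=b,d=d,pos=p,R=R,a=a,d0=d0)
T=(wcloud(d,R,p)-p)@R*1000
for u in (150,185,220,255,290,330,360):
    print(u,[(v,*T[v,u].round(1)) for v in range(186,222,4)])
c=eyes.camera_params('scene');t=np.linalg.inv(c['pose'])@[.57,-.205,.1,1];q=c['camera_matrix']@t[:3];u,v=(q[:2]/q[2]).astype(int);print(u,v)
A=cv2.resize(a[v-55:v+45,u-50:u+50,::-1],(400,400),interpolation=2);Bc=cv2.resize(b[130:255,130:380,::-1],(400,200),interpolation=2)
cv2.imwrite('pics/c5.png',np.hstack([A,cv2.copyMakeBorder(Bc,0,200,0,0,0)]))
E
```

```text
150 [(186, np.float64(-16.0), np.float64(-133.1), np.float64(140.0)), (190, np.float64(-21.3), np.float64(-133.8), np.float64(140.4)), (194, np.float64(-26.8), np.float64(-134.6), np.float64(141.0)), (198, np.float64(-1.1), np.float64(-98.8), np.float64(48.5)), (202, np.float64(-1.0), np.float64(-94.7), np.float64(36.9)), (206, np.float64(-2.7), np.float64(-93.0), np.float64(31.5)), (210, np.float64(-6.4), np.float64(-93.4), np.float64(31.4)), (214, np.float64(-10.3), np.float64(-94.0), np.float64(31.7)), (218, np.float64(-59.5), np.float64(-138.7), np.float64(141.3))]
185 [(186, np.float64(-1.7), np.float64(-74.7), np.float64(90.0)), (190, np.float64(-0.9), np.float64(-70.7), np.float64(72.9)), (194, np.float64(12.0), np.float64(-57.3), np.float64(19.5)), (198, np.float64(12.3), np.float64(-54.8), np.float64(8.6)), (202, np.float64(12.5), np.float64(-52.5), np.float64(-1.0)), (206, np.float64(14.3), np.float64(-49.3), np.float64(-14.5)), (210, np.float64(14.7), np.float64(-47.2), np.float64(-23.1)), (214, np.float64(13.4), np.float64(-46.5), np.float64(-26.7)), (218, np.float64(10.5
[... 2149 characters left out ...]
-22.2)), (214, np.float64(12.9), np.float64(46.4), np.float64(-25.7)), (218, np.float64(10.4), np.float64(46.5), np.float64(-26.3))]
360 [(186, np.float64(-2.0), np.float64(109.2), np.float64(91.2)), (190, np.float64(-1.1), np.float64(102.9), np.float64(73.4)), (194, np.float64(-0.7), np.float64(98.0), np.float64(59.2)), (198, np.float64(-1.3), np.float64(94.4), np.float64(48.7)), (202, np.float64(-1.6), np.float64(90.9), np.float64(38.5)), (206, np.float64(-2.7), np.float64(88.6), np.float64(31.3)), (210, np.float64(-6.6), np.float64(89.1), np.float64(31.7)), (214, np.float64(-10.2), np.float64(89.5), np.float64(31.4)), (218, np.float64(-59.9), np.float64(133.5), np.float64(142.1))]
197 277
```

View pics/c5.png

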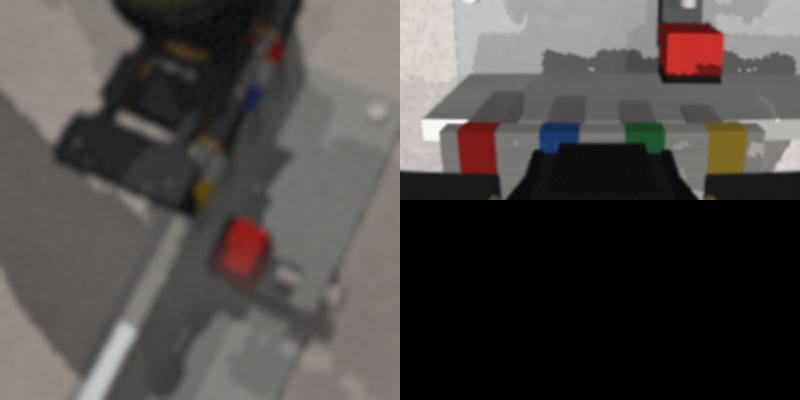

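The leaf tips have touched the rail face (Fx about 3 N). In the crop, all four leaves hang in front of the face, with yellow lined up with the red shoe. The bar stands about 2–3 mm further off the rail than the tips, so I'll check the tilt.

```bash
cat > tilt.py <<'E'
from h import *
def tilt(d,R,p):
    W=wcloud(d,R,p);T=(W-p)@R*1000;ok=d>0
    fr=ok&(T[...,0]>6)&(T[...,0]<17)&(T[...,2]>-8)&(T[...,2]<44)&(T[...,1]>-57)&(T[...,1]<-46)
    P=T[fr];c=np.polyfit(P[:,2],P[:,0],1);print('leaf4 n',len(P),'flat x at tip',round(np.polyval(c,47)-11.5,1),'at bar',round(np.polyval(c,-19)-11.5,1),'slope',round(c[0],3))
    for y0 in(0,-34,34):
        f=ok&(abs(T[...,1]-y0-0)<6)&(T[...,0]>-10)&(T[...,0]<5)&(W[...,2]>.03)&(W[...,2]<.105)
        P=T[f];c=np.polyfit(P[:,2],P[:,0],1);print(' rail',len(P),'face x at tip',round(np.polyval(c,47),1),'slope',round(c[0],3))
    t=ok&(T[...,2]<-20)&(T[...,2]>-32)&(abs(abs(T[...,1])-50)<15)&(abs(T[...,0])<13);P=T[t];print(' bar top tilt dz/dx',np.linalg.lstsq(np.c_[P[:,:2],np.ones(len(P))],P[:,2],rcond=None)[0].round(3),'bar front',np.percentile(P[:,0],99).round(1))
if __name__=='__main__':
    for n in('w4','w5'):
        f=np.load(n+'.npz');print(n);tilt(f['d'],f['R'],f['pos'])
E
python3 tilt.py
```

```text
w4
leaf4 n 241 flat x at tip -1.5 at bar 1.7 slope -0.048
 rail 199 face x at tip -2.6 slope 0.003
 rail 193 face x at tip -2.6 slope 0.003
 rail 188 face x at tip -2.4 slope 0.0
 bar top tilt dz/dx [ 4.1000e-02  1.0000e-03 -2.6263e+01] bar front 12.8
w5
leaf4 n 251 flat x at tip -0.8 at bar 1.8 slope -0.04
 rail 278 face x at tip -0.8 slope -0.001
 rail 255 face x at tip -0.9 slope 0.0
 rail 268 face x at tip -0.9 slope -0.001
 bar top tilt dz/dx [ 3.1000e-02  1.0000e-03 -2.6258e+01] bar front 12.9
```

```bash
python3 -m jog '[[[0,-0.05,0,0,0],[0,-0.05,0,0,0],[0,0,0,0,0]]]' >/dev/null;  cat > chk.py <<'E'
from tilt import *
import sys
p,R,s=pose();b,d=eyes.get_image('wrist');F=R.T@s['ft_force']
print('t',round(s['time'],2),'p',p.round(4),'Ftool',F.round(1),'zax',R[:,2].round(4),'Mtool',(R.T@s['torque']).round(2),'w',round(s['grip_width'],3),'tip z',round(p[2]-.0472,4))
O=np.array([.5643,-.206]);e=np.array([np.cos(np.radians(16.3)),np.sin(np.radians(16.3))]);q=p[:2]-O;print('track xy of TCP mm',(1000*q@e).round(1),(1000*q@[-e[1],e[0]]).round(1))
tilt(d,R,p)
np.savez('last.npz',p=b,d=d,pos=p,R=R)
E
python3 chk.py
```

```text
t 14.75 p [ 0.5484 -0.1565  0.1429] Ftool [ 5.4 -0.4  4.3] zax [ 3.7e-03  2.0e-04 -1.0e+00] Mtool [0.01 1.65 0.  ] w 0.386 tip z 0.0957
track xy of TCP mm -1.4 51.9
leaf4 n 262 flat x at tip 2.7 at bar 3.4 slope -0.01
 rail 268 face x at tip 2.8 slope -0.002
 rail 250 face x at tip 2.8 slope -0.001
 rail 265 face x at tip 2.7 slope -0.001
 bar top tilt dz/dx [-2.0000e-03  1.0000e-03 -2.6229e+01] bar front 12.8
```

```bash
python3 -m jog '[[[0,0,0,0.1,0],[0,0,0,0.2,0],[0,0,0,0.2,0],[0,0,0,0.1,0],[0,0,0,0,0]]]' ; python3 -m jog '[[[0,0,0,0.12,0],[0,0,0,0.12,0],[0,0,0,0.12,0],[0,0,0,0.1,0],[0,0,0,0,0]]]'; python3 chk.py
```

```text
time: 15.42
position: [0.5479, -0.1569, 0.1178]
tool_rot: [3.11, 0.446, 0.004]
ft_force: [6.4, 0.8, -3.7]
grip_width: 0.387
time: 16.05
position: [0.5479, -0.157, 0.0995]
tool_rot: [3.109, 0.446, 0.004]
ft_force: [5.4, 0.8, -4.0]
grip_width: 0.389
t 16.05 p [ 0.5479 -0.157   0.0995] Ftool [5.4 0.8 4.1] zax [ 2.4e-03 -1.0e-04 -1.0e+00] Mtool [-0.16  1.94  0.04] w 0.389 tip z 0.0523
track xy of TCP mm -2.0 51.6
leaf4 n 261 flat x at tip 3.2 at bar 3.7 slope -0.007
 rail 251 face x at tip 3.4 slope -0.001
 rail 216 face x at tip 3.4 slope 0.001
 rail 240 face x at tip 3.4 slope 0.002
 bar top tilt dz/dx [-6.000e-03  1.000e-03 -2.624e+01] bar front 12.8
```

Leaf 1 went in loose. I'll bring it down to rest on the rail.

```bash
python3 -m jog '[[[0,0,0,0.04,0],[0,0,0,0.03,0],[0,0,0,0.03,0],[0,0,0,0,0],[0,0,0,0,0]]]' ; python3 chk.py
```

```text
time: 16.73
position: [0.5481, -0.157, 0.0973]
tool_rot: [3.109, 0.445, 0.004]
ft_force: [3.0, 2.1, 6.2]
grip_width: 0.389
t 16.73 p [ 0.5481 -0.157   0.0973] Ftool [ 3.5 -1.1 -6.2] zax [ 2.8e-03 -7.0e-04 -1.0e+00] Mtool [ 0.32  1.23 -0.  ] w 0.389 tip z 0.0501
track xy of TCP mm -1.8 51.6
leaf4 n 256 flat x at tip 3.1 at bar 3.6 slope -0.006
 rail 238 face x at tip 3.3 slope -0.001
 rail 201 face x at tip 3.3 slope 0.0
 rail 227 face x at tip 3.2 slope 0.0
 bar top tilt dz/dx [-4.0000e-03  2.0000e-03 -2.6299e+01] bar front 12.8
```

```bash
python3 - <<'E'
from h import *
f=np.load('last.npz');W=wcloud(f['d'],f['R'],f['pos']);T=(W-f['pos'])@f['R']*1000;R,G,B=np.moveaxis(f['p'].astype(int),-1,0)
m=(R>90)&(G<60)&(B<60)&(T[...,0]>18)&(T[...,0]<60)&(abs(W[...,2]-.085)<.008);P=T[m];print('shoe tool',P.mean(0),np.percentile(P[:,1],[1,99]),'x min',np.percentile(P[:,0],[1]))
m=(R>100)&(G>80)&(B<60)&(T[...,2]<-20)&(T[...,2]>-32);print('yel',T[m].mean(0))
E
python3 -m jog '[[[0,0,0,-0.1,0],[0,0,0,-0.3,0],[0,0,0,-0.4,0],[0,0,0,-0.3,0],[0,0,0,-0.1,0],[0,0.1,0,0,0],[0,0,0.3,0,0],[0,0,0.4,0,0],[0,0,0.15,0,0],[0,0,0,0,0]]]';python3 chk.py
```

```text
shoe tool [33.6239682  48.974722   11.43183778] [34.28322426 65.03270338] x min [21.40430318]
yel [  7.39439876  49.4967807  -26.10094124]
time: 18.02
position: [0.5597, -0.1897, 0.1433]
tool_rot: [-3.11, -0.442, 0.001]
ft_force: [-0.1, 0.4, -3.4]
grip_width: 0.389
t 18.02 p [ 0.5597 -0.1897  0.1433] Ftool [ 0.  -0.4  3.4] zax [-1.e-03  2.e-04 -1.e+00] Mtool [-0.01 -0.01  0.02] w 0.389 tip z 0.0961
track xy of TCP mm 0.2 16.9
leaf4 n 260 flat x at tip 2.9 at bar 3.4 slope -0.008
 rail 276 face x at tip 1.4 slope 0.002
 rail 248 face x at tip 1.4 slope 0.004
 rail 265 face x at tip 1.5 slope 0.003
 bar top tilt dz/dx [-3.0000e-03  1.0000e-03 -2.6196e+01] bar front 12.8
```

```bash
python3 -m jog '[[[0,-0.05,0,0.05,0],[0,-0.05,0,0.1,0],[0,0,0,0.15,0],[0,0,0,0.1,0],[0,0,0,0,0]]]'; python3 chk.py | head -3; python3 -m jog '[[[0,0,0,0.08,0],[0,0,0,0.1,0],[0,0,0,0.08,0],[0,0,0,0,0]]]'; python3 chk.py
```

```text
time: 18.7
position: [0.557, -0.1892, 0.1273]
tool_rot: [-3.11, -0.446, -0.002]
ft_force: [4.6, 1.7, -6.5]
grip_width: 0.384
t 18.7 p [ 0.557  -0.1892  0.1273] Ftool [ 4.9 -0.4  6.5] zax [ 1.4e-03  5.0e-04 -1.0e+00] Mtool [-0.16  1.45  0.09] w 0.384 tip z 0.0801
track xy of TCP mm -2.3 18.1
leaf4 n 264 flat x at tip 3.5 at bar 3.9 slope -0.007
time: 19.25
position: [0.5571, -0.1896, 0.1173]
tool_rot: [3.11, 0.446, 0.003]
ft_force: [5.9, 0.8, -3.3]
grip_width: 0.389
t 19.25 p [ 0.5571 -0.1896  0.1173] Ftool [5.9 0.9 3.3] zax [ 1.6e-03 -1.0e-04 -1.0e+00] Mtool [-0.18  1.7   0.08] w 0.389 tip z 0.0701
track xy of TCP mm -2.3 17.8
leaf4 n 264 flat x at tip 3.5 at bar 3.8 slope -0.004
 rail 296 face x at tip 3.8 slope -0.001
 rail 279 face x at tip 3.8 slope 0.001
 rail 272 face x at tip 3.7 slope 0.002
 bar top tilt dz/dx [-1.0000e-02  1.0000e-03 -2.6197e+01] bar front 12.8
```

```bash
python3 -m jog '[[[0,0,0,0.08,0],[0,0,0,0.08,0],[0,0,0,0.08,0],[0,0,0,0.08,0],[0,0,0,0,0]]]'; python3 chk.py|head -2; python3 -m jog '[[[0,0,0,0.06,0],[0,0,0,0.04,0],[0,0,0,0.03,0],[0,0,0,0,0]]]'; python3 chk.py
```

```text
time: 19.92
position: [0.5572, -0.1895, 0.1045]
tool_rot: [3.11, 0.446, 0.003]
ft_force: [6.3, 1.8, -2.7]
grip_width: 0.384
t 19.93 p [ 0.5572 -0.1895  0.1045] Ftool [6.5 0.1 2.7] zax [ 1.7e-03 -1.0e-04 -1.0e+00] Mtool [-0.11  1.75  0.02] w 0.384 tip z 0.0573
track xy of TCP mm -2.2 17.8
time: 20.48
position: [0.5571, -0.1895, 0.0995]
tool_rot: [3.109, 0.446, 0.003]
ft_force: [5.3, 0.8, -1.5]
grip_width: 0.386
t 20.48 p [ 0.5571 -0.1895  0.0995] Ftool [5.3 0.7 1.5] zax [ 1.7e-03 -1.0e-04 -1.0e+00] Mtool [-0.09  1.63  0.02] w 0.386 tip z 0.0523
track xy of TCP mm -2.3 17.8
leaf4 n 262 flat x at tip 3.5 at bar 3.9 slope -0.006
 rail 226 face x at tip 3.8 slope 0.0
 rail 223 face x at tip 3.7 slope 0.001
 rail 197 face x at tip 3.7 slope -0.0
 bar top tilt dz/dx [-1.2000e-02  1.0000e-03 -2.6198e+01] bar front 12.9
```

```bash
cat > shoe.py <<'E'
from h import *
f=np.load('last.npz');W=wcloud(f['d'],f['R'],f['pos']);T=(W-f['pos'])@f['R']*1000;R,G,B=np.moveaxis(f['p'].astype(int),-1,0)
m=(R>90)&(G<60)&(B<60)&(T[...,0]>12)&(T[...,0]<60)&(abs(W[...,2]-.085)<.006)
P=T[m];print('shoe x pct',np.percentile(P[:,0],[5,50,90,95,98]).round(1),'y',np.percentile(P[:,1],[1,99]).round(1),len(P))
E
python3 shoe.py
python3 -m jog '[[[0,0.05,0,0,0],[0,0.05,0,0,0],[0,0.03,0,0,0],[0,0,0,0,0],[0,0,0,0,0]]]'; python3 chk.py;python3 shoe.py
```

```text
shoe x pct [22.1 33.9 43.9 44.9 45.1] y [ 1.  31.8] 1420
time: 21.15
position: [0.5601, -0.1885, 0.0987]
tool_rot: [-3.11, -0.445, 0.004]
ft_force: [-1.2, -0.6, -5.2]
grip_width: 0.382
t 21.15 p [ 0.5601 -0.1885  0.0987] Ftool [-1.3  0.2  5.2] zax [-0.0023 -0.     -1.    ] Mtool [-0.03 -0.3  -0.01] w 0.382 tip z 0.0515
track xy of TCP mm 0.9 18.0
leaf4 n 258 flat x at tip 2.7 at bar 3.4 slope -0.01
 rail 168 face x at tip 0.7 slope 0.002
 rail 165 face x at tip 0.7 slope 0.003
 rail 125 face x at tip 0.7 slope 0.006
 bar top tilt dz/dx [ 1.0000e-03  1.0000e-03 -2.6205e+01] bar front 12.8
shoe x pct [19.9 31.1 40.9 41.8 41.9] y [ 1. 32.] 1375
```

Leaf 2 is loose: pulled back, it moves about 2 mm off the rail and the shoe doesn't move. Next is leaf 3.

```bash
python3 -m jog '[[[0,-0.02,0,-0.1,0],[0,0,0,-0.3,0],[0,0,0,-0.4,0],[0,0,0,-0.25,0],[0,0,0,-0.05,0],[0,0,0.1,0,0],[0,0,0.3,0,0],[0,0,0.35,0,0],[0,0,0.1,0,0],[0,0,0,0,0]]]';python3 chk.py;python3 shoe.py
```

```text
time: 22.45
position: [0.5699, -0.2216, 0.1429]
tool_rot: [-3.109, -0.444, 0.001]
ft_force: [0.3, -0.1, -3.7]
grip_width: 0.386
t 22.45 p [ 0.5699 -0.2216  0.1429] Ftool [0.3 0.2 3.7] zax [-6.e-04  6.e-04 -1.e+00] Mtool [ 0.   -0.02  0.  ] w 0.386 tip z 0.0957
track xy of TCP mm 1.0 -16.5
leaf4 n 256 flat x at tip 2.8 at bar 3.5 slope -0.01
 rail 280 face x at tip 0.5 slope 0.003
 rail 213 face x at tip 0.5 slope 0.003
 rail 283 face x at tip 0.5 slope 0.005
 bar top tilt dz/dx [-5.0000e-03  1.0000e-03 -2.6181e+01] bar front 12.8
shoe x pct [19.2 30.6 40.5 41.5 41.8] y [-32.3  -3. ] 931
```

```bash
python3 -m jog '[[[0,-0.06,0,0.05,0],[0,-0.06,0,0.1,0],[0,0,0,0.15,0],[0,0,0,0.1,0],[0,0,0,0,0]]]'; python3 chk.py | head -3; python3 -m jog '[[[0,0,0,0.05,0],[0,0,0,0.05,0],[0,0,0,0.05,0],[0,0,0,0,0]]]'; python3 chk.py;python3 shoe.py
```

```text
time: 23.12
position: [0.5666, -0.2219, 0.127]
tool_rot: [-3.11, -0.446, -0.003]
ft_force: [5.2, 1.2, -5.3]
grip_width: 0.39
t 23.12 p [ 0.5666 -0.2219  0.127 ] Ftool [5.3 0.3 5.3] zax [ 2.e-03  4.e-04 -1.e+00] Mtool [-0.22  1.56  0.03] w 0.39 tip z 0.0798
track xy of TCP mm -2.3 -15.9
leaf4 n 261 flat x at tip 3.5 at bar 3.9 slope -0.006
time: 23.68
position: [0.5666, -0.2221, 0.1217]
tool_rot: [3.109, 0.446, 0.004]
ft_force: [6.1, 1.3, -1.6]
grip_width: 0.388
t 23.68 p [ 0.5666 -0.2221  0.1217] Ftool [6.2 0.5 1.6] zax [ 0.0023 -0.     -1.    ] Mtool [-0.06  1.63  0.03] w 0.388 tip z 0.0745
track xy of TCP mm -2.3 -16.1
leaf4 n 264 flat x at tip 3.5 at bar 3.8 slope -0.005
 rail 318 face x at tip 3.7 slope -0.002
 rail 267 face x at tip 3.7 slope 0.001
 rail 320 face x at tip 3.7 slope 0.001
 bar top tilt dz/dx [-1.2000e-02  1.0000e-03 -2.6182e+01] bar front 12.8
shoe x pct [22.7 34.  43.8 44.8 45. ] y [-32.2  -2. ] 1115
```

```bash
python3 -m jog '[[[0,0,0,0.05,0],[0,0,0,0.05,0],[0,0,0,0.05,0],[0,0,0,0,0]]]';python3 -m jog '[[[0,0,0,0.05,0],[0,0,0,0.05,0],[0,0,0,0.05,0],[0,0,0,0,0]]]'; python3 chk.py;python3 shoe.py
```

```text
time: 24.22
position: [0.5667, -0.2222, 0.1162]
tool_rot: [3.109, 0.446, 0.004]
ft_force: [4.3, 2.3, 0.1]
grip_width: 0.386
time: 24.72
position: [0.5668, -0.2224, 0.1102]
tool_rot: [3.109, 0.446, 0.004]
ft_force: [5.6, 1.9, 2.9]
grip_width: 0.386
t 24.73 p [ 0.5668 -0.2224  0.1102] Ftool [ 5.9 -0.3 -2.9] zax [ 2.8e-03 -7.0e-04 -1.0e+00] Mtool [0.03 1.6  0.07] w 0.386 tip z 0.063
track xy of TCP mm -2.2 -16.4
leaf4 n 263 flat x at tip 3.5 at bar 3.8 slope -0.005
 rail 279 face x at tip 3.7 slope -0.002
 rail 220 face x at tip 3.7 slope 0.002
 rail 286 face x at tip 3.6 slope 0.0
 bar top tilt dz/dx [-7.0000e-03  1.0000e-03 -2.6219e+01] bar front 12.9
shoe x pct [22.9 34.1 43.7 45.  45.2] y [-32.8  -2.8] 1233
```

It binds: about 6–7 N of drag, against 2 N or less for leaf 2. I'll carry on gently to home.

```bash
python3 -m jog '[[[0,0,0,0.06,0],[0,0,0,0.06,0],[0,0,0,0.06,0],[0,0,0,0.04,0],[0,0,0,0,0]]]';python3 -m jog '[[[0,0,0,0.04,0],[0,0,0,0.04,0],[0,0,0,0.03,0],[0,0,0,0,0],[0,0,0,0,0]]]'; python3 chk.py;python3 shoe.py
```

```text
time: 25.4
position: [0.5668, -0.2225, 0.1015]
tool_rot: [3.109, 0.446, 0.004]
ft_force: [5.8, 1.8, 2.3]
grip_width: 0.388
time: 26.02
position: [0.5668, -0.2226, 0.0974]
tool_rot: [3.109, 0.445, 0.004]
ft_force: [5.2, 1.8, 3.3]
grip_width: 0.384
t 26.02 p [ 0.5668 -0.2226  0.0974] Ftool [ 5.4 -0.2 -3.3] zax [ 2.9e-03 -9.0e-04 -1.0e+00] Mtool [0.07 1.55 0.03] w 0.384 tip z 0.0502
track xy of TCP mm -2.3 -16.7
leaf4 n 259 flat x at tip 3.4 at bar 3.8 slope -0.006
 rail 224 face x at tip 3.6 slope -0.001
 rail 161 face x at tip 3.6 slope 0.0
 rail 239 face x at tip 3.6 slope 0.0
 bar top tilt dz/dx [-9.0000e-03  2.0000e-03 -2.6204e+01] bar front 12.8
shoe x pct [23.2 34.1 44.  45.  45.2] y [-33.   -2.7] 1384
```

```bash
python3 -m jog '[[[0,0,0,0.04,0],[0,0,0,0.02,0],[0,0,0,0,0],[0,0.04,0,0,0],[0,0.04,0,0,0],[0,0.02,0,0,0],[0,0,0,0,0]]]'; python3 chk.py;python3 shoe.py
```

```text
time: 26.95
position: [0.5676, -0.2225, 0.0973]
tool_rot: [3.108, 0.444, -0.005]
ft_force: [-6.6, 2.3, 20.2]
grip_width: 0.389
t 26.95 p [ 0.5676 -0.2225  0.0973] Ftool [ -5.8  -4.1 -20.2] zax [-0.003  -0.0026 -1.    ] Mtool [ 1.14 -1.17 -0.07] w 0.389 tip z 0.0501
track xy of TCP mm -1.4 -16.7
leaf4 n 259 flat x at tip 2.9 at bar 3.5 slope -0.008
 rail 217 face x at tip 3.1 slope 0.005
 rail 147 face x at tip 3.1 slope 0.006
 rail 232 face x at tip 3.2 slope 0.008
 bar top tilt dz/dx [-3.0000e-03  2.0000e-03 -2.6309e+01] bar front 12.8
shoe x pct [22.  33.6 43.6 44.5 44.7] y [-33.1  -2.7] 1423
```

Leaf 3 is seated and gripped: a 6 N pull back leaves it flat on the rail. I'll relax the load and release.

```bash
python3 -m jog '[[[0,-0.04,0,-0.04,0],[0,0,0,-0.02,0],[0,0,0,0,0]]]'; python3 -m jog '[[[0.45,0,0,0,0],[0.6,0,0,0,0],[0.7,0,0,0,0],[0.7,0,0,0,0],[0.7,0,0,0,0],[0.7,0,0,0,0],[0.7,0,0,0,0]]]'; python3 -m jog '[[[0.7,0,0,-0.3,0],[0.7,0,0,-0.6,0],[0.7,0,0,-0.8,0],[0.7,0,0,-0.8,0],[0.7,0,0,-0.3,0],[0.7,0,0,0,0],[0.7,0,0,0,0]]]'; python3 - <<'E'
from h import *
p,R,s=pose();b,d=eyes.get_image('wrist');np.savez('last.npz',p=b,d=d,pos=p,R=R)
W=wcloud(d,R,p);O=np.array([.5643,-.206]);c,s_=np.cos(np.radians(16.3)),np.sin(np.radians(16.3))
Q=np.stack([(W[...,0]-O[0])*c+(W[...,1]-O[1])*s_,-(W[...,0]-O[0])*s_+(W[...,1]-O[1])*c,W[...,2]],-1)*1000
r,g,bl=np.moveaxis(b.astype(int),-1,0)
bar=(d>0)&(abs(Q[...,2]-122)<5)&(abs(Q[...,0])<40)&(abs(Q[...,1])<120);P=Q[bar];print('bar',rect(P/1000),np.median(P[:,2]),'plane',np.linalg.lstsq(np.c_[P[:,:2],np.ones(len(P))],P[:,2],rcond=None)[0].round(4))
for n,m in(('red',(r>90)&(g<50)&(bl<50)),('blue',(bl>80)&(r<60)),('yel',(r>100)&(g>80)&(bl<60))):print(n,Q[m&bar].mean(0).round(1))
m=(r>90)&(g<60)&(bl<60)&(abs(Q[...,2]-86)<6)&(Q[...,0]>5)&(Q[...,0]<60);P=Q[m];print('shoe y',np.percentile(P[:,1],[1,99]).round(1))
f=(d>0)&(abs(Q[...,2]-60)<45)&(abs(Q[...,0])<6)&(abs(Q[...,1])>75)&(abs(Q[...,1])<140);P=Q[f];print('rail face x',np.median(P[:,0]) if len(P) else 0)
cv2.imwrite('pics/w6.png',cv2.resize(b[:,:,::-1],(768,576)))
E
python3 -c "
from h import *;rows([0,0,0],16.3)"
```

```text
time: 27.38
position: [0.5674, -0.2224, 0.0974]
tool_rot: [3.109, 0.445, -0.001]
ft_force: [1.3, 1.8, 7.7]
grip_width: 0.383
time: 28.25
position: [0.5677, -0.2218, 0.0962]
tool_rot: [3.11, 0.445, -0.0]
ft_force: [0.6, 0.5, 0.9]
grip_width: 0.699
time: 29.12
position: [0.5669, -0.2216, 0.2066]
tool_rot: [-3.109, -0.445, 0.003]
ft_force: [-0.5, 0.3, -1.3]
grip_width: 0.697
bar (array([ -1.6, -15.2]), array([ 33.5, 133.5]), 0.15) 123.53999035643521 plane [-2.160000e-02  2.000000e-04  1.234212e+02]
red [ -1.1  34.5 123.7]
blue [  4.3   4.4 123.5]
yel [ -0.6 -66.  123.7]
shoe y [-13.2  16. ]
rail face x 1.2495162785855842
t 29.18 p [ 0.5668 -0.2216  0.2065] yaw 16.29 z axis [-0.0026  0.001  -1.    ] F [0.6 0.  0.7] M [ 0.01 -0.03 -0.02] w 60.8
units [-12.035  -9.286   5.204] turn -0.002
```

View pics/w6.png

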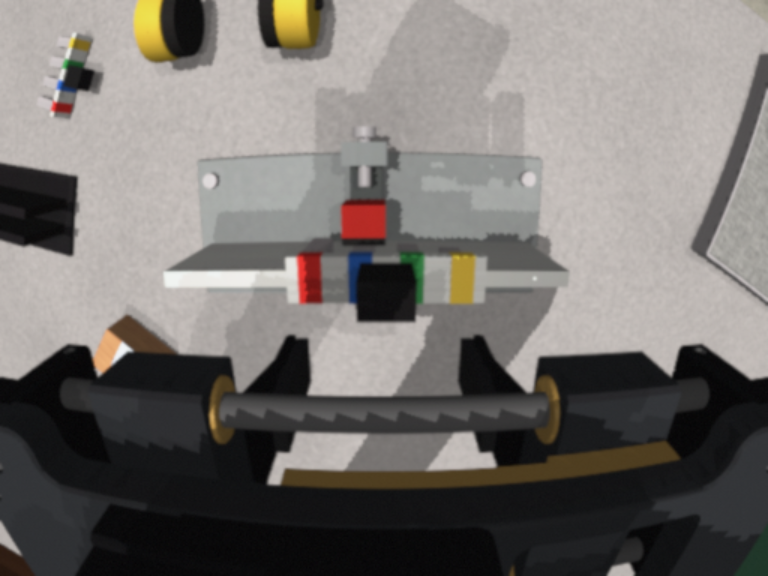

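After release, the picture shows the bar level on the rail (x 288–485, y 255–302). Leaf 3 (blue, at (360,278)) is in line with the red shoe at (364,221), and the gripper is clear. I'm handing it in.

```bash
python3 -c "
from bench import job
print(job.close_job())"
```

```text
the job is handed in; nothing more can be done
None
```

The 9 mm leaf (leaf 3, blue) is the first that binds. I left it fully home in the gap with the bar resting on the rail, and the job is handed in; no verdict was reported.

**Leaves tried**
- **Leaf 1 (4 mm):** it went fully home and was loose.
- **Leaf 2 (6.5 mm):** it went in to about 2 mm short of home. Pulled back, it came about 2 mm off the rail without moving the shoe, so it was loose.
- **Leaf 3 (9 mm):** it met about 6–7 N of drag. Once home, a 6 N pull did not lift it off the rail face, which puts the gap at roughly 8.3 mm.

**Last checks (about 29 s of the 67 s used)**
- The bar top was at 123.5 mm, against 122 mm expected. The rail top also read about 1 mm high in the same camera, so I take the bar as seated.
- Leaf 3 was within about 1 mm of the shoe's middle, and the gauge was tilted about 0.02 rad.
- The gripper was clear of everything. I saw no sign that the bystanders had moved, but I did not measure them.
- The largest force I read was about 24 N on the rail, while seating leaf 3. The grip on leaf 3 after release was not measured directly; it rests on the pull test.

**What went wrong or disagreed**
- The first two grasps closed on air, just above the handle. By the wrist depth picture, the real fingertips are about 38 mm short of the reported TCP, contrary to the text; lowering by that much fixed it.
- The gauge was lifted about 0.045 rad tilted in the jaws, and straightened when I pressed it gently against the rail.

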